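# Knock a pressed soap bar out of its die and lay it out to cure

## Task

The freshly pressed soap bar is still down in the die of the bench press: push the knock-out lever down to its stop without forcing it, so that the bar comes up, and draw the bar out from under the raised upper die. Lay it gently, without dropping it, flat, square across the slats and fully on the curing rack, between the two bars curing there, with about a finger's width of air or more on both sides. Leave those bars, the dropper bottles and the dosing cup where they are.

Things in the scene. Friction and masses are not known exactly. Their poses are not given: they have to be found in the camera images.
- soap_center (a point): Centre of the loose cream soap bar (0.10 to 0.20 kg), 84 mm long (x), 52 wide (y), 30 thick (z). It starts flat in the die, long side along the press's x, its face 3 mm below the rim and 1.5 mm free all round: not grippable. With the lever fully down it stands 22 mm proud of the rim (8 mm still inside), to be gripped by its long sides, lifted straight up 8 mm or more, then drawn toward the press's -x.
- die_mouth (a point): Centre of the die's cavity at its rim, 81 mm above the worktop, fixed to the press; z up, x toward the press's column, 100 mm behind (the press opens to -x). Cavity 87 x 55 mm in a flat-topped metal frame 124 (x) x 92 (y) mm. The fixed upper die, 78 (x) x 48 (y) mm, hangs 185 mm above the rim: a tool fits under it only if leaned back to -x by 25 to 50 degrees, gripping 10 to 20 mm in front of the bar's centre.
- press: The fixed grey bench press: foot plate, die, column behind, head (245 mm above the rim) with the upper die, hand lever thrown up and back. Origin on the worktop straight below the die's centre; axes as the die's.
- ejector (a joint): Knock-out lever on the press's right (-y): 0 rad raised, as at the start, to 0.5 fully down at its stop. Lifts the plate under the bar by 50 mm per rad, 25 mm in all. Its hinge line runs along the press's x, 55 mm to -y of the die's centre, 45 mm above the worktop. Stiff (5 to 9 N at its pad); it stays where it is left.
- ejector_pad (a point): Middle of the top face of the lever's flat black end pad (28 mm along the press's x, 42 mm along the lever, 10 thick), 116 mm out from the hinge; 100 mm above the worktop with the lever raised, 44 mm fully down. Pushed straight down with shut fingers, it swings 9 mm farther out to -y on its way down.
- rack_top (a point): centre of the top of the fixed wooden curing rack, 40 mm above the worktop. Its five slats run along its y (320 mm long); across them it measures 120 mm (x). z up, x points away from the robot.
- rack: the same fixed rack; its origin is on the worktop straight below the centre of its top; axes as those of the top.
- cured_1_center (a point): centre of a curing soap bar, the same shape as the pressed one, lying across the slats at the rack's -y end; its axes are as the other bar's. Loose; not to be moved.
- cured_2_center (a point): centre of the other curing bar, the same, at the rack's +y end. The free space for the new bar is between these two (140 to 192 mm wide from face to face).
- bottle_1: amber dropper bottle 33 mm across and 102 mm high, standing on the worktop behind the space between press and rack; origin under its centre. Bystander.
- bottle_2: second amber dropper bottle, the same, standing in front of the space between press and rack; origin under its centre. Bystander.
- dosing_ball: pale dosing cup 66 mm across and 50 mm high, standing to the left front of the press; origin under its centre. Bystander.
There are look-alikes about, which are no part of the job. What is shaped like the part that bears cured_2_center but purple is not meant.

How it is judged:
On the way, in this order (a step that is already met when the one before it is completed fails the run):
1. the knock-out lever has been pushed fully down and the bar stands up out of the die (value of joint ejector above 0.475 rad and z of soap_center in the frame of die_mouth above 0.003 m), for 0.2 s.
2. the gripped bar has been drawn up clear of the die and out in front of the upper die (contact force between the fingers and soap above 0.5 N and z of soap_center in the frame of die_mouth above 0.018 m and x of soap_center in the frame of die_mouth below -0.09 m), for 0.1 s.
At the end, for the whole second after the job is handed in: The bar lies released and at rest on the slats, face up, flat within 5 deg, square across them within 12 deg, its centre within 25 mm of the rack's long middle line, at least 10 mm of air to each of the two curing bars, which lie within 12 mm of where they were (z of soap_center in the frame of rack_top between 0.011 and 0.019 m and angle between soap_center's own z axis and vertical below 0.09 rad and x of soap_center in the frame of rack_top between -0.025 and 0.025 m and angle between the x axis of soap_center and the x axis of rack_top, either way round below 0.22 rad and y of soap_center in the frame of cured_1_center above 0.062 m and y of soap_center in the frame of cured_2_center below -0.062 m and distance of each of cured_1_center, cured_2_center from where it was at the start of the episode below 0.012 m and contact force between the fingers and soap below 0.1 N and linear speed of soap below 0.02 m/s); the robot touches nothing.
It fails at once if the lever or any part of the press is forced with more than 90 N (contact force between any of the fingers, the arm and press above 90 N).
It fails at once if the bar is dropped: it falls faster than 0.5 m/s out of the fingers (linear speed of soap above 0.5 m/s and contact force between the fingers and soap below 0.1 N).
It fails at once if the bar is pressed onto the rack with more than 80 N (contact force between soap and rack above 80 N).
It fails at once if a curing bar is pushed more than 30 mm (distance of any of cured_1_center, cured_2_center from where it was at the start of the episode above 0.03 m).
It fails at once if a dropper bottle or the dosing cup is pushed more than 30 mm or tipped (distance of any of bottle_1, bottle_2, dosing_ball from where it was at the start of the episode above 0.03 m or angle between any of bottle_1, bottle_2, dosing_ball's own z axis and vertical above 0.4 rad).
It also fails if it takes over 64 s, if anything falls off the work surface, if the arm or the gripper's body presses on something with over 40 N, if the wrist force passes 120 N, or if a joint passes its speed limit or range.

## Robot

A 6-joint arm with a two-finger parallel gripper is mounted at the origin on a cart in front of the work surface, level with it; the furniture and walls round the work are solid. World frame = base frame: x ahead of the robot, y to its left, z up, the work surface at z = 0. Lengths are in m, angles in rad, forces in N, time in s.
With the tool pointing down it reaches from about 0.3 to 0.85 m from the base axis. Payload 5.4 kg.
Tool frame: the origin (TCP) lies on the centre line of the jaws, within the pads' length; the fingertips stand 17 mm ahead of it and the grasp point (between the pads) lies 2 mm behind it (env.tips_ahead is the distance from the TCP to the fingertips, in m); z points along the fingers, y is the line along which they close (so a half turn about z gives the same grasp; the last joint's range is limited). The gripper opens to 85 mm and grips with 20 to 120 N. Pads are 22 mm wide; open, the fingers measure 114 mm over their backs; the gripper's body (76 mm by 85 mm) begins 54 mm behind the grasp point. The pads swing forward as they close: fully open they stand 13 mm farther back than shut.
Start: joints at [-1.403, 0.158, 1.597, -0, 1.386, -0.21], TCP at [0.212, -0.534, 0.219] pointing down, gripper open.
Joint ranges: [-2.91, 2.91], [-0.94, 2.29], [0.18, 2.7], [-1.29, 4.43], [0.17, 2.64], [-3, 3]. Speed limits (rad/s): [2.57, 2.57, 3.14, 3.14, 3.14, 3.14].

## Interface

Orientations are given as [roll, pitch, yaw] about the fixed x, y, z axes, in that order (R = Rz(yaw) Ry(pitch) Rx(roll)).
In Python, from station import env gives the robot as it stands. The module is installed in compiled form; this text tells all that it offers.
- The arm moves only by the shell command python3 -m creep 'ROWS' [FORCE]. ROWS is JSON, one flat list of numbers, 7 for each row, row after row: the shift along the tool's x, y, z normalised to -1 to 1, where 1 is 40 mm, then the turn, a rotation vector about the tool's x, y, z normalised to -1 to 1, where 1 is 0.1 rad, then the opening, from 0 (shut) to 1 (fully open). In form: [x, y, z, rx, ry, rz, gripper, x, y, z, rx, ry, rz, gripper, ...]. A call has 1 to 12 rows; each row shifts and turns the commanded pose from where the row before left it, along the tool's axes as they then stand; what a row does not reach is not made up. A row lasts 1/8 s, in which the tool goes at most 62.5 mm and 10.7 degrees, less where a joint would pass 70% of its speed; a pose out of reach is approached as far as the arm can. A call with a number of a shift or a turn outside -1 to 1 is refused whole. A call with a gripper value outside its range is refused whole. The fingers move at their own pace and stop on an object; FORCE is the grip in N (left out, the last holds). Time passes only in rows, so rows that do not move let the fingers close. It gives the time, the measured TCP pose, the force, the opening and the grip force at its end, in the units of the state.
- env.get_state(): the state, without advancing time (a new reading comes with each control period).
- env.get_image(name): name is "scene" or "top"; returns a dict with "img" (384x512x3 uint8, red, green, blue), "K" (3x3 intrinsics, pixels), "k1" (the pictures are not rectified: a ray, as slopes to the right and down, at radius r is drawn at 1 + k1 r^2 times it, then the intrinsics apply), "R" (3x3) and "t" (3): a world point X has camera coordinates R X + t. Camera axes: x right, y down, z forward; pixel columns grow to the right and rows downward; lengths in m; the calibration is good to about 2 mm. A picture is of the moment at which its call begins. There is no depth.
- env.close_job(): hands the job in; it is judged then, once.
Trained networks look in a picture, given as the dict that the camera call returned (one of the last four; its "shot" number tells which), for a name from the list of things; names that differ only in an ending like _2 or _b are one class to them, and where a whole thing is asked for, a point or a joint stands for the part that bears it (a point fixed in the world has none). Each returns a list of dicts, best first, with "confidence" (0 to 1); they miss things now and then, are a little off and sometimes report something else, mostly with a low value. They report only what shows in the picture. A call takes as long as a camera call. They do not tell look-alikes from the thing itself.
- env.trace(label, picture): "pixels" (384x512 bool, what is visible of it) and "box" ([centre column, centre row, width, height] in pixels, round what is visible of it).
The state is a dict: "time": time; "joints": joint angles; "qd": joint speeds; "joint_efforts": joint torques, N m; "ee_pos": TCP position; "tool_rot": TCP orientation; "force": force on the tool from outside, world axes, zero at the start; "wrist_torque": the same for the moment, N m; "grip_width": finger opening in m; "grip_force": force on a finger pad.
Only numpy, scipy, OpenCV 4.12 (cv2) and the standard library are available. Lean on these libraries where they do the work, as an engineer would, in place of code of your own. Each camera call takes 0.05 s, during which the arm holds its last target. There are 200 camera calls.

## Working session

There is one attempt and no reset: what is moved stays moved. The work goes in short steps, Python scripts to look and compute and a shell command to move; the robot and the scene stay as the last step left them, time stands still between calls to the robot, and variables do not carry over. Pictures are saved under pics/ and viewed, at most 10 in all, crops included, and the job is handed in when it is done.

```bash
mkdir -p pics; python3 - <<'E'
from station import env
import cv2,numpy as np
s=env.get_state(); print({k:np.round(v,3).tolist() for k,v in s.items()}, env.tips_ahead)
for n in("scene","top"):
    p=env.get_image(n); cv2.imwrite(f"pics/{n}0.png",p["img"][:,:,::-1])
    print(n,p["K"].tolist(),p["k1"],np.round(p["R"],4).tolist(),np.round(p["t"],4).tolist())
    for l in ["soap_center","press","ejector","ejector_pad","rack","cured_1_center","bottle_1","dosing_ball"]:
        try: print(l,[(round(d["confidence"],2),np.round(d["box"],0).tolist()) for d in env.trace(l,p)])
        except Exception as e: print(l,e)
E
```

```text
{'time': 0.0, 'joints': [-1.403, 0.159, 1.598, 0.0, 1.386, -0.21], 'qd': [0.0, -0.001, -0.002, 0.002, -0.0, -0.0], 'joint_efforts': [0.0, -39.599, -33.143, -0.0, 0.008, 0.0], 'ee_pos': [0.212, -0.534, 0.218], 'tool_rot': [-3.14, -0.0, 0.378], 'force': [0.783, -0.078, 0.673], 'wrist_torque': [0.009, -0.01, 0.011], 'grip_force': 0.0, 'grip_width': 0.085} 0.017
scene [[398.63748633394914, 0.0, 260.7805068239537], [0.0, 398.63748633394914, 189.98195836018536], [0.0, 0.0, 1.0]] 0.021235917794767363 [[-0.4971, -0.8677, -0.0057], [-0.7604, 0.4387, -0.4789], [0.4181, -0.2337, -0.8778]] [0.2468, 0.4987, 1.161]
soap_center [(0.83, [210.0, 206.0, 24.0, 23.0])]
press [(0.98, [202.0, 173.0, 114.0, 141.0]), (0.63, [170.0, 292.0, 18.0, 18.0]), (0.41, [210.0, 209.0, 26.0, 23.0])]
ejector [(0.71, [240.0, 191.0, 34.0, 26.0])]
ejector_pad [(0.76, [241.0, 190.0, 35.0, 26.0])]
rack [(0.87, [295.0, 185.0, 23.0, 34.0]), (0.36, [202.0, 174.0, 113.0, 140.0])]
cured_1_center [(0.53, [242.0, 191.0, 34.0, 30.0])]
bottle_1 [(0.55, [285.0, 236.0, 13.0, 22.0])]
dosing_ball [(0.78, [169.0, 293.0, 24.0, 18.0])]
top [[443.0488216758261, 0.0, 258.538732947881], [0.0, 443.0488216758261, 187.89633919200222], [0.0, 0.0, 1.0]] -0.11362212423368533 [[-0.0231, -0.9997, -0.004], [-0.978, 0.0234, -0.2075], [0.2075, -0.0008, -0.9782]] [-0.0388, 0.5521, 1.4685]
soap_center [(0.87, [207.0, 173.0, 19.0, 21.0])]
press [(0.76, [211.0, 145.0, 98.0, 117.0])]
ejector [(0.63, [239.0, 170.0, 43.0, 14.0])]
ejector_pad [(0.54, [239.0, 169.0, 41.0, 12.0]), (0.18, [143.0, 227.0, 20.0, 20.0])]
rack [(0.96, [332.0, 189.0, 90.0, 37.0])]
cured_1_center [(0.77, [365.0, 188.0, 17.0, 26.0]), (0.41, [239.0, 170.0, 40.0, 8.0])]
bottle_1 []
dosing_ball [(0.54, [142.0, 226.0, 18.0, 18.0])]
```

```bash
python3 - <<'E'
import cv2
a=cv2.imread("pics/scene0.png");b=cv2.imread("pics/top0.png")
cv2.imwrite("pics/s1.png",cv2.resize(a[90:330,120:440],(800,600),interpolation=cv2.INTER_CUBIC))
cv2.imwrite("pics/t1.png",cv2.resize(b[70:265,120:400],None,fx=2.857,fy=2.857,interpolation=cv2.INTER_CUBIC))
E
```

```text
(no output)
```

View pics/s1.png

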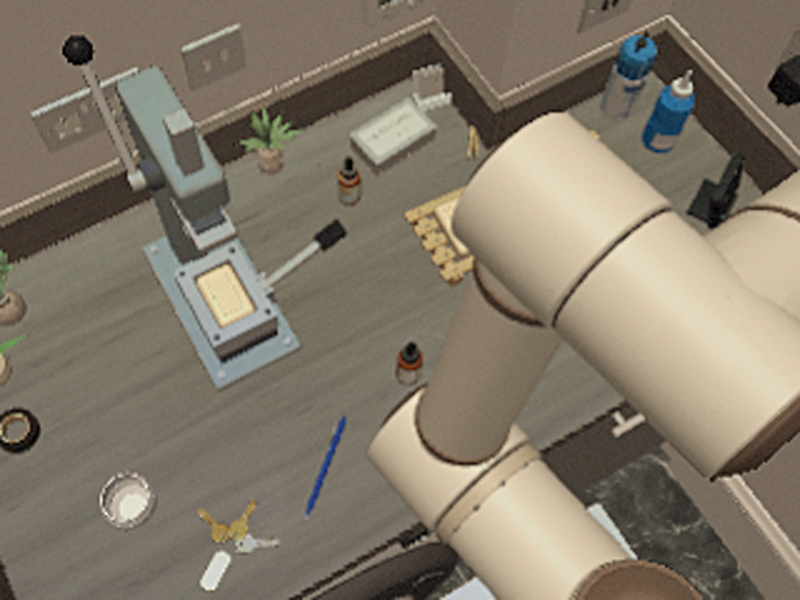

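View pics/t1.png

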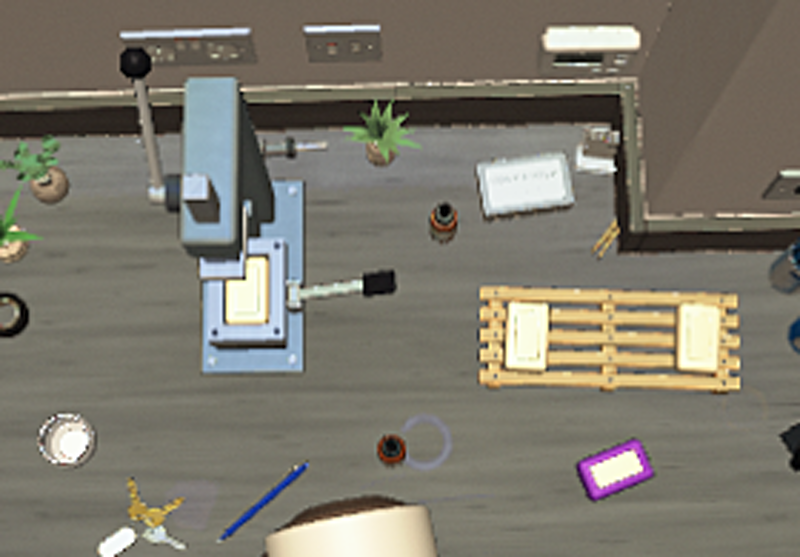

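The top crop shows the press with the cream bar in its die at (247,290), the black lever pad at (378,283), and the rack with bars at (527,337) and (697,337). Bottles stand at (443,215) and (391,448), and the cup is at (67,440).

Candidates for the target bar:
- **Cream bar in the die, (247,290):** this is the target.
- **Cured bars, (527,337) and (697,337):** these stay where they are.
- **Purple bar, (615,468):** a look-alike.
- **White box, (525,185):** a look-alike.

The target is the bar in the die, and I'll check it in one close crop.

```bash
cat > h.py <<'E'
import cv2,numpy as np
from station import env
def ray(p,uv):
    n=cv2.undistortPoints(np.float64(uv).reshape(-1,1,2),p["K"],np.array([p["k1"],0,0,0.]))[:,0]
    d=np.c_[n,np.ones(len(n))]@p["R"]; return -p["R"].T@p["t"],d
def onz(p,uv,z):
    c,d=ray(p,uv); return c+d*((z-c[2])/d[:,2])[:,None]
def proj(p,X):
    return cv2.projectPoints(np.float64(X).reshape(-1,1,3),cv2.Rodrigues(p["R"])[0],p["t"],p["K"],np.array([p["k1"],0,0,0.]))[0][:,0]
def rect(p,label,z,i=0):
    m=env.trace(label,p)[i]["pixels"].astype(np.uint8)
    c=max(cv2.findContours(m,0,2)[0],key=cv2.contourArea)
    return cv2.minAreaRect(np.float32(onz(p,c[:,0].astype(float),z)[:,:2]*1000))
E
python3 - <<'E'
from h import *
S=env.get_image("scene");T=env.get_image("top")
for n,p in(("scene",S),("top",T)):
    print(n,"soap",rect(p,"soap_center",.078),"pad",rect(p,"ejector_pad",.1))
    for d in env.trace("cured_1_center",p): print("cured",d["confidence"],d["box"])
print("rack",rect(T,"rack",.04))
a=S["img"][150:240,180:270,::-1];b=T["img"][145:205,185:265,::-1]
cv2.imwrite("pics/c2.png",np.hstack([cv2.resize(a,(400,400),interpolation=2),cv2.resize(b,(400,300),interpolation=2).copy() if 0 else cv2.copyMakeBorder(cv2.resize(b,(400,300),interpolation=2),0,100,0,0,0)]))
E
```

```text
scene soap ((607.8156127929688, 131.42298889160156), (52.70090103149414, 79.36042785644531), 89.9403076171875) pad ((598.7745971679688, 19.464927673339844), (30.047935485839844, 139.78250122070312), 10.94757080078125)
top soap ((608.52490234375, 127.28878784179688), (48.29530715942383, 74.73689270019531), 89.93931579589844) pad ((603.297607421875, 11.86538314819336), (27.53655433654785, 124.47142791748047), 8.393427848815918)
cured 0.73 [366.4, 186.1, 13.3, 23.9]
cured 0.37 [239.9, 171.2, 38.9, 13.7]
rack ((548.0872802734375, -311.7947692871094), (320.1942138671875, 127.97061157226562), 87.06724548339844)
```

View pics/c2.png

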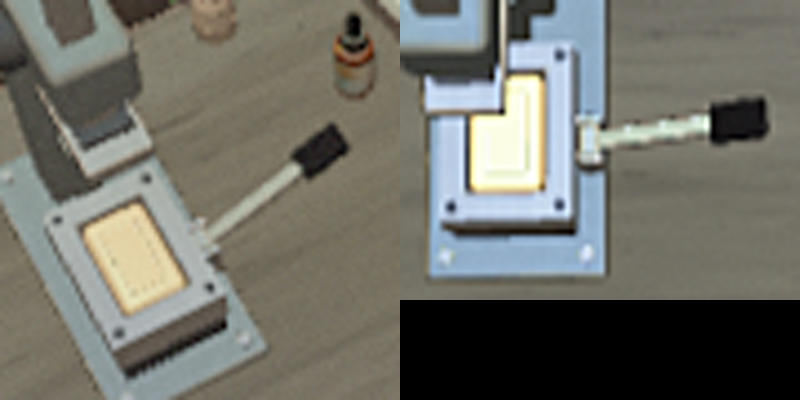

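The crop confirms it: the cream bar sits flush in the die (left panel about (135,258)), with the black pad at (320,150) in the left panel and (738,119) in the right.

```bash
python3 - <<'E'
from h import *
S=env.get_image("scene");T=env.get_image("top")
sc=lambda L:np.array(L)/4.444+[180,150]-.5*0
tp=lambda L:(np.array(L)-[400,0])/5+[185,145]
tr=lambda L:np.array(L)/2.857+[120,70]
r=lambda x:np.round(x*1000,0).tolist()
print("soap scene",r(onz(S,sc([(82,226),(135,202),(187,284),(133,314)]),.078)[:,:2]), r(onz(S,sc([(134.5,256.5)]),.078)))
print("soap top R edge",r(onz(T,tp([(545,75),(545,190),(470,190)]),.078)[:,:2]))
print("frame scene",r(onz(S,sc([(45,215),(225,295),(115,348)]),.081)[:,:2]))
print("frame top",r(onz(T,tp([(577,43),(577,220),(443,220)]),.081)[:,:2]))
print("footplate top",r(onz(T,tp([(607,274),(429,274)]),.01)[:,:2]))
print("pad s,t",r(onz(S,sc([(318,147)]),.1)),r(onz(T,tp([(736,119)]),.1)))
print("rack ctr corners",r(onz(T,tr([(480,288),(740,291),(738,390),(480,386)]),.04)[:,:2]))
print("bottles base/top",r(onz(T,tr([(444,208),(391,446)]),.1)),r(onz(S,(np.array([(349,160),(410,348)])/2.5+[120,90]),.1)))
print("cup",r(onz(T,tr([(67,440)]),.05)))
# cream blobs
for n,p in(("S",S),("T",T)):
    hsv=cv2.cvtColor(p["img"],cv2.COLOR_RGB2HSV); m=cv2.inRange(hsv,(12,25,205),(35,110,255)); 
    if n=="T":m=cv2.morphologyEx(m,cv2.MORPH_OPEN,np.ones((6,6)))
    k,_,st,_=cv2.connectedComponentsWithStats(m)
    for i in range(1,k):
        if st[i][4]>60:
            c=np.argwhere(_*0==0) if 0 else None
            print(n,st[i])
E
```

```text
soap scene [[647.0, 152.0], [645.0, 109.0], [565.0, 106.0], [563.0, 151.0]] [[605.0, 130.0, 78.0]]
soap top R edge [[649.0, 100.0], [567.0, 100.0], [569.0, 151.0]]
frame scene [[668.0, 173.0], [542.0, 86.0], [544.0, 175.0]]
frame top [[670.0, 77.0], [545.0, 78.0], [548.0, 169.0]]
footplate top [[521.0, 63.0], [524.0, 189.0]]
pad s,t [[607.0, -28.0, 100.0]] [[609.0, -32.0, 100.0]]
rack ctr corners [[614.0, -157.0], [603.0, -480.0], [479.0, -467.0], [492.0, -152.0]]
bottles base/top [[699.0, -113.0, 100.0], [414.0, -43.0, 100.0]] [[695.0, -109.0, 100.0], [410.0, -35.0, 100.0]]
cup [[435.0, 347.0, 50.0]]
S [266  71  27  15 136]
S [475 115  26  18 148]
S [ 434  123   78   69 1618]
S [ 310  136   73   63 2274]
S [ 354  176  102   88 4522]
S [199 196  22  24 290]
S [273 247  44  43 395]
S [ 308  276   59   62 1593]
S [310 333  20  51 485]
S [393 363  21  21  92]
T [361 182  12  16 183]
T [334 230   9   8  62]
T [249 249  25  52 940]
T [218 255  24  52 903]
T [478 267  15  33 350]
T [207 269  13  35 291]
T [460 270  17  34 380]
T [ 315  278  120   67 4643]
T [ 259  302   59   73 2841]
T [ 228  308   31   72 1324]
T [216 311  15  43 396]
```

```bash
python3 -m creep '[0,0,0,0,0,0.945,0, 0,0,0,0,0,0.945,0, 0,0,0,0,0,0.945,0, 0,0,0,0,0,0.945,0, 0.6,-0.8,0,0,0,0,0, 0.75,-0.95,0,0,0,0,0, 0.75,-0.95,0,0,0,0,0, 0.75,-0.95,0,0,0,0,0, 0.75,-0.95,0,0,0,0,0, 0.75,-0.95,0,0,0,0,0, 0.75,-0.95,0,0,0,0,0, 0,0,0,0,0,0,0]'
python3 - <<'E'
from h import *
S=env.get_image("scene");T=env.get_image("top")
for n,p in(("S",S),("T",T)):
    for l,z in(("cured_1_center",.07),("rack",.04),("soap_center",.078)):
        for i,d in enumerate(env.trace(l,p)): print(n,l,d["confidence"],d["box"],rect(p,l,z,i))
cv2.imwrite("pics/r1.png",cv2.resize(T["img"][155:225,280:390,::-1],(770,490),interpolation=2))
E
```

```text
time: 2.95
ee_pos: [0.4175, -0.2722, 0.2187]
tool_rot: [-3.141, -0.0, 0.004]
force: [0.2, 0.4, 0.7]
grip_width: -0.0002
grip_force: 0.0
S rack 0.63 [311.5, 174.3, 56.6, 56.4] ((544.14306640625, -267.411376953125), (240.05519104003906, 134.05972290039062), 87.11112976074219)
S soap_center 0.59 [209.1, 207.5, 25.1, 26.4] ((607.9502563476562, 131.71324157714844), (51.85927200317383, 79.39436340332031), 89.5992431640625)
T cured_1_center 0.36 [256.5, 226.6, 10.4, 8.1] ((416.1265563964844, -43.535552978515625), (26.889005661010742, 30.386934280395508), 88.6556167602539)
T rack 0.97 [332.2, 187.8, 88.3, 33.9] ((550.4532470703125, -244.4849853515625), (185.56277465820312, 125.72237396240234), 87.0986328125)
T soap_center 0.58 [207.1, 171.6, 16.9, 22.4] ((610.2659912109375, 127.22848510742188), (48.167076110839844, 78.06705474853516), 89.951171875)
```

View pics/r1.png

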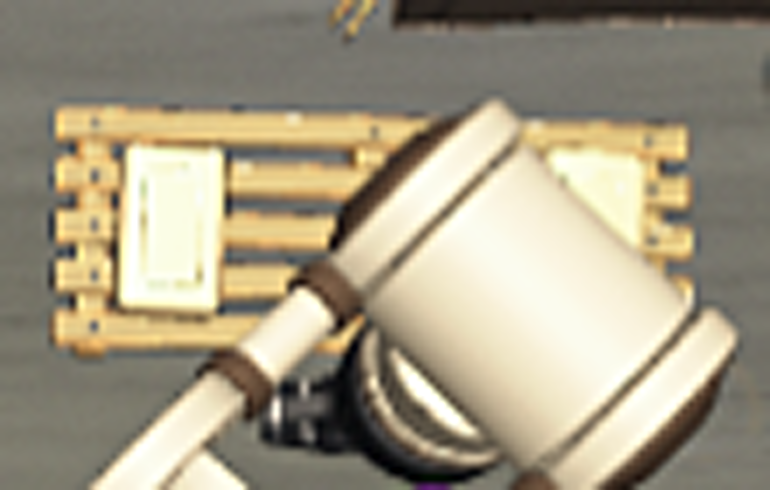

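The crop shows the rack with the left bar clear at (170,228) and the right bar half hidden by the arm. I'll measure the rack again once the arm has moved away.

```bash
python3 -m creep '[0.8,-0.98,0,0,0,0,0, 0.8,-0.98,0,0,0,0,0, 0.8,-0.98,0,0,0,0,0, 0.8,-0.98,0,0,0,0,0, 0.8,-0.98,0,0,0,0,0, 0.75,-1,0,0,0,0,0, 0,0,0.9,0,0,0,0, 0,0,0.9,0,0,0,0, 0,0,0,0,0,0,0]'
python3 - <<'E'
from h import *
S=env.get_image("scene");T=env.get_image("top")
for l,z in(("cured_1_center",.07),("rack",.04)):
    for i,d in enumerate(env.trace(l,T)): print(l,d["confidence"],d["box"],rect(T,l,z,i))
a=S["img"][140:220,200:280,::-1];b=T["img"][160:215,285:385,::-1]
cv2.imwrite("pics/p2.png",np.vstack([cv2.copyMakeBorder(cv2.resize(a,(320,320),interpolation=2),0,0,0,280,0),cv2.resize(b,(600,330),interpolation=2)])[:600])
E
```

```text
time: 4.72
ee_pos: [0.6036, -0.0377, 0.1431]
tool_rot: [-3.14, 0.007, 0.0]
force: [-0.3, -0.1, 0.9]
grip_width: 0.0001
grip_force: 0.0
cured_1_center 0.61 [252.8, 168.0, 13.7, 4.8] ((618.8733520507812, -30.69059944152832), (34.65370559692383, 11.183270454406738), 66.18917083740234)
rack 0.67 [331.4, 188.7, 88.6, 39.4] ((545.854736328125, -310.74786376953125), (320.29840087890625, 130.6688995361328), 85.99235534667969)
rack 0.46 [209.4, 143.3, 95.9, 113.2] ((744.2686767578125, 158.0150604248047), (457.3975830078125, 176.05027770996094), 15.733078002929688)
```

View pics/p2.png

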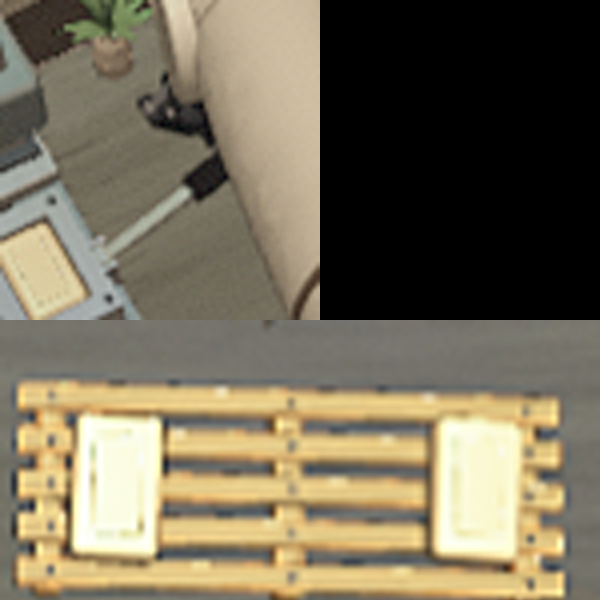

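The upper panel shows the gripper over the lever pad. The lower panel shows the full rack, with bars at (118,485) and (477,490). Next I'll push the lever down.

```bash
python3 -m creep '[0.1,0,0.5,0,0,0,0, 0,0,0.2,0,0,0,0, 0,0,0.2,0,0,0,0, 0,0,0.2,0,0,0,0, 0,0,0.2,0,0,0,0, 0,0,0.2,0,0,0,0, 0,0,0.2,0,0,0,0, 0,0,0.15,0,0,0,0, 0,0,0,0,0,0,0]'
python3 - <<'E'
from h import *
class P(dict):pass
T=env.get_image("top")
q=lambda L:np.array(L)/6+[285,160-320/6]
r=lambda x:np.round(x*1000,1)
for L in([(78,416),(162,417),(157,553),(73,552)],[(435,420),(522,423),(517,560),(431,555)]):
    X=r(onz(T,q(L),.07)[:,:2]); print(X.tolist(),X.mean(0))
print("rack back L,R, front L",r(onz(T,q([(18,383),(558,398),(17,575)]),.04)[:,:2]).tolist())
E
```

```text
time: 6.2
ee_pos: [0.6111, -0.039, 0.0732]
tool_rot: [3.141, -0.002, -0.0]
force: [0.3, 0.2, 1.2]
grip_width: 0.0
grip_force: 0.7
[[587.0, -188.4], [585.3, -236.6], [506.1, -230.0], [507.9, -182.3]] [ 546.575 -209.325]
[[579.9, -394.3], [577.0, -444.8], [496.9, -435.8], [501.1, -386.5]] [ 538.725 -415.35 ]
rack back L,R, front L [[614.9, -156.8], [598.6, -475.6], [500.7, -152.0]]
```

```bash
python3 - <<'E'
from h import *
S=env.get_image("scene");T=env.get_image("top")
for n,p in(("S",S),("T",T)):
  for d in env.trace("ejector",p): print(n,d["confidence"],d["box"])
a=S["img"][150:240,180:270,::-1];b=T["img"][125:215,185:275,::-1]
cv2.imwrite("pics/p3.png",np.hstack([cv2.resize(x,(400,400),interpolation=2) for x in(a,b)]))
E
```

```text
S 0.55 [239.4, 192.9, 31.6, 17.1]
```

View pics/p3.png

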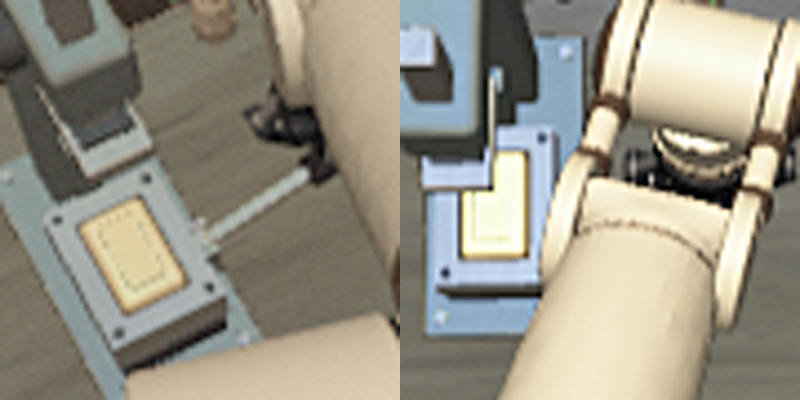

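The lever is going down and the bar is rising. I'll continue gently to the stop.

```bash
python3 -m creep '[-0.05,0.05,0.12,0,0,0,0, 0,0,0.1,0,0,0,0, 0,0,0.06,0,0,0,0, 0,0,0,0,0,0,0]'; python3 -m creep '[0,0,0.05,0,0,0,0, 0,0,0,0,0,0,0]';
```

```text
time: 6.95
ee_pos: [0.6084, -0.041, 0.0615]
tool_rot: [3.141, -0.001, -0.0]
force: [1.7, -0.4, 4.0]
grip_width: -0.0
grip_force: 1.8
time: 7.2
ee_pos: [0.6081, -0.0409, 0.0594]
tool_rot: [3.141, 0.0, -0.0]
force: [1.1, -0.3, 5.0]
grip_width: -0.0002
grip_force: 1.9
```

```bash
python3 -m creep '[0,0,0.05,0,0,0,0, 0,0,0.0,0,0,0,0]'; python3 -m creep '[0,0,0.05,0,0,0,0, 0,0,0,0,0,0,0, 0,0,0,0,0,0,0]'
```

```text
time: 7.45
ee_pos: [0.608, -0.0408, 0.0573]
tool_rot: [3.141, 0.0, -0.0]
force: [1.0, -1.2, 4.3]
grip_width: 0.0002
grip_force: 1.9
time: 7.82
ee_pos: [0.6079, -0.0405, 0.0552]
tool_rot: [-3.142, 0.001, -0.0]
force: [1.3, -2.5, 4.3]
grip_width: -0.0004
grip_force: 1.8
```

```bash
python3 - <<'E'
from h import *
S=env.get_image("scene");T=env.get_image("top")
a=S["img"][165:225,210:270,::-1];b=T["img"][145:205,205:265,::-1]
for l in("soap_center","ejector_pad"):
  for n,p in(("S",S),("T",T)):
    for d in env.trace(l,p): print(n,l,d["confidence"],d["box"])
cv2.imwrite("pics/p4.png",np.hstack([cv2.resize(S["img"][150:240,180:270,::-1],(400,400),interpolation=2),cv2.resize(a,(400,400),interpolation=2)]))
E
```

```text
S soap_center 0.78 [209.8, 205.9, 20.6, 25.0]
T soap_center 0.51 [204.3, 170.0, 20.3, 19.0]
S ejector_pad 0.54 [241.4, 195.2, 33.1, 21.9]
```

View pics/p4.png

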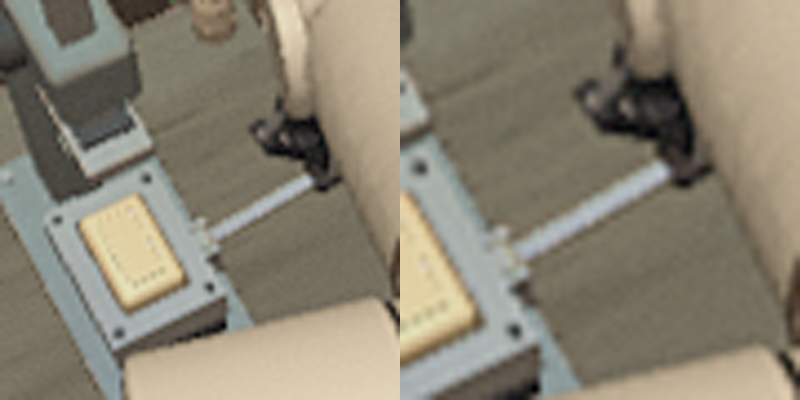

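```bash
python3 - <<'E'
from h import *
S=env.get_image("scene"); print(env.tips_ahead)
for h in(-.003,.010,.016,.022):
    f=np.array([[.607+a,.128+b,.081+h] for a,b in((-.042,-.026),(-.042,.026),(.042,.026),(.042,-.026))]); print(h,proj(S,f).round(1).tolist())
for th in(0.3,.4,.5): pass
E
python3 -m creep '[0,0,0.06,0,0,0,0, 0,0,0,0,0,0,0]'; python3 -m creep '[0,0,0.06,0,0,0,0, 0,0,0,0,0,0,0]'
```

```text
0.017
-0.003 [[223.2, 213.3], [208.9, 220.6], [197.7, 200.6], [211.8, 193.7]]
0.01 [[222.8, 211.6], [208.4, 218.9], [197.2, 198.8], [211.3, 191.9]]
0.016 [[222.7, 210.8], [208.2, 218.2], [196.9, 198.0], [211.1, 191.0]]
0.022 [[222.5, 210.0], [208.0, 217.4], [196.6, 197.1], [210.9, 190.2]]
time: 8.43
ee_pos: [0.608, -0.0405, 0.0528]
tool_rot: [-3.141, 0.001, -0.0]
force: [-0.7, -1.6, 3.4]
grip_width: 0.0001
grip_force: 1.6
time: 8.68
ee_pos: [0.608, -0.0404, 0.0504]
tool_rot: [-3.141, 0.0, -0.0]
force: [0.1, -0.9, 3.4]
grip_width: -0.0001
grip_force: 1.5
```

```bash
python3 - <<'E'
from h import *
S=env.get_image("scene");T=env.get_image("top")
for z0 in (.1,.072,.044):
    th=np.arcsin((z0-.005-.045)/.116); 
    for x in(.607,):
        pts=np.array([[x,.072-r*np.cos(th),.045+r*np.sin(th)+dz] for r,dz in((.03,0),(.09,0),(.116,.005))]); print(z0,x,((proj(S,pts)-[210,165])*10).round(0).tolist())
tip=np.array([[.608,-.0404,.0504-.017],[.608,-.0404,.0504],[.607,-.044,.044]]); print("tip,tcp",((proj(S,tip)-[210,165])*10).round(0).tolist())
cv2.imwrite("pics/p5.png",cv2.resize(S["img"][165:225,190:270,::-1],(800,600),interpolation=2)); print("offset x -> +200")
E
```

```text
0.1 0.607 [[230.0, 336.0], [367.0, 229.0], [427.0, 175.0]]
0.072 0.607 [[238.0, 342.0], [388.0, 250.0], [452.0, 204.0]]
0.044 0.607 [[240.0, 351.0], [394.0, 278.0], [459.0, 241.0]]
tip,tcp [[449.0, 257.0], [448.0, 234.0], [459.0, 240.0]]
offset x -> +200
```

View pics/p5.png

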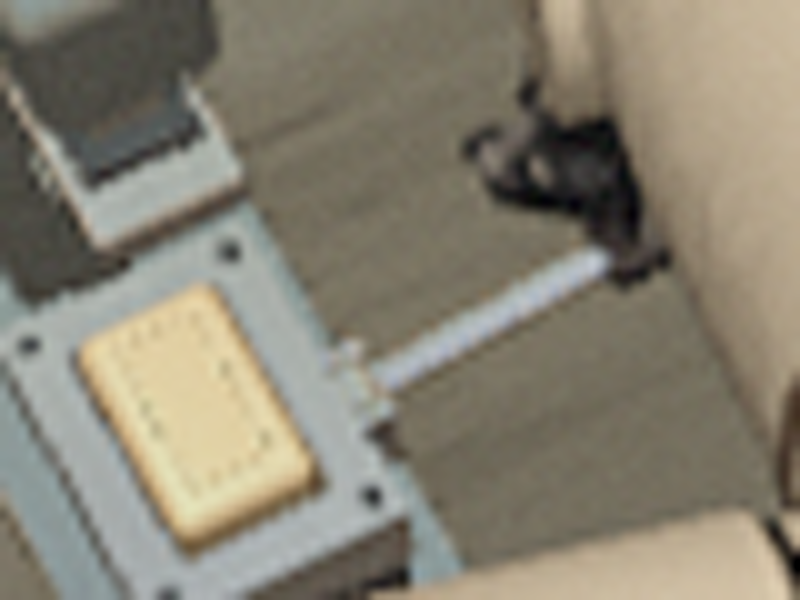

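```bash
python3 -m creep '[0,0,0.15,0,0,0,0, 0,0,0.1,0,0,0,0, 0,0,0,0,0,0,0]'; python3 - <<'E'
from h import *
S=env.get_image("scene")
cv2.imwrite("pics/p6.png",cv2.resize(S["img"][165:225,190:270,::-1],(800,600),interpolation=2))
E
```

```text
time: 9.15
ee_pos: [0.6081, -0.0403, 0.0403]
tool_rot: [-3.141, 0.0, -0.0]
force: [0.5, -2.1, 3.1]
grip_width: 0.0001
grip_force: 1.2
```

View pics/p6.png

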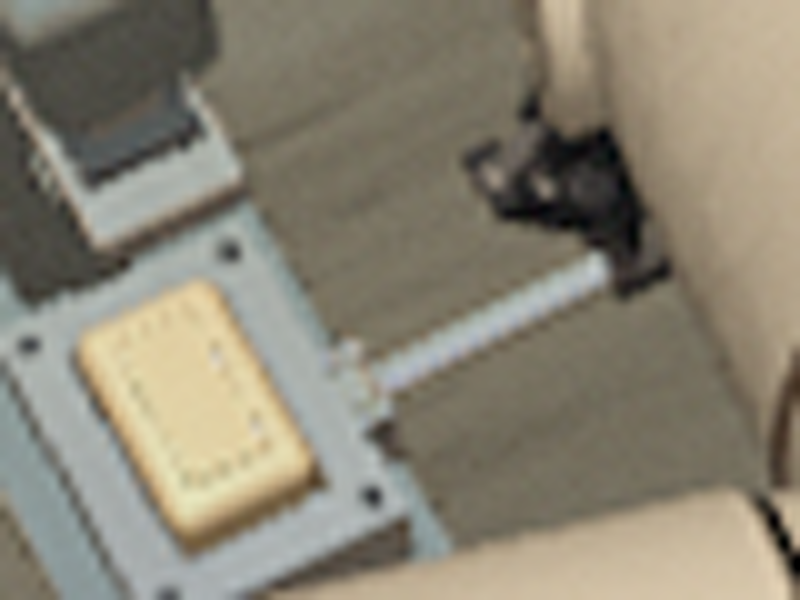

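The picture shows the bar partly up and the lever about two thirds down (shaft end at (605,265)). The fingers are lower than they should be for that lever angle, so they don't seem to be squarely on the pad. I'll lift off, move aside and look.

```bash
python3 -m creep '[0,0,-0.6,0,0,0,0, 0,0,-1,0,0,0,0, 0,0,-1,0,0,0,0, 0,0.6,-0.5,0,0,0,0, 0,1,0,0,0,0,0, 0,1,0,0,0,0,0, 0,1,0,0,0,0,0, 0,0,0,0,0,0,0]'; python3 - <<'E'
from h import *
S=env.get_image("scene");T=env.get_image("top")
tcp=env.get_state()["ee_pos"]; print(tcp)
print("tip/tcp S",proj(S,[tcp-[0,0,.017],tcp]).round(1).tolist(),"T",proj(T,[tcp-[0,0,.017],tcp]).round(1).tolist())
for n,p,(c,r) in(("S",S,(180,160)),("T",T,(200,140))):
    for d in env.trace("ejector_pad",p): print(n,d["confidence"],d["box"])
a=cv2.resize(S["img"][155:240,190:290,::-1],(400,340),interpolation=2);b=cv2.resize(T["img"][130:215,195:295,::-1],(400,340),interpolation=2)
cv2.imwrite("pics/p7.png",np.hstack([a,b]))
E
```

```text
time: 10.2
ee_pos: [0.6073, -0.1862, 0.1635]
tool_rot: [-3.14, 0.002, -0.003]
force: [0.4, 0.6, -0.6]
grip_width: -0.0004
grip_force: 0.0
[ 0.60762112 -0.18357342  0.16362191]
tip/tcp S [[291.7, 155.8], [292.1, 152.9]] T [[298.2, 164.5], [298.6, 163.1]]
T 0.7 [240.9, 172.3, 43.7, 5.8]
```

View pics/p7.png

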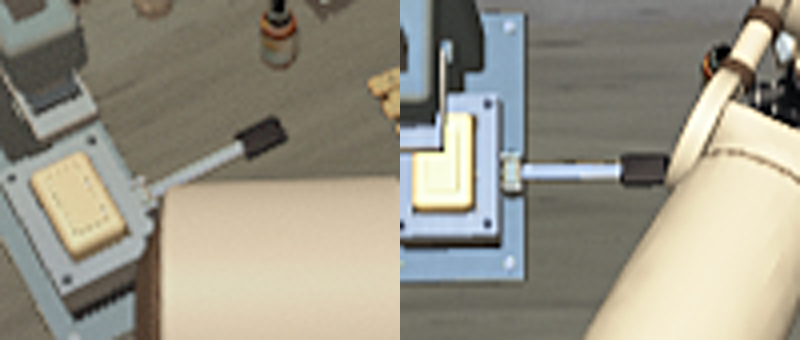

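The left panel shows the bar standing proud and the pad at (262,137). The right panel has the pad at (644,171). I'll triangulate both to get the lever angle.

```bash
cat >> h.py <<'E'
def tri(S,a,T,b):
    c1,d1=ray(S,[a]);c2,d2=ray(T,[b]);d1=d1[0]/np.linalg.norm(d1[0]);d2=d2[0]/np.linalg.norm(d2[0])
    k=np.linalg.lstsq(np.c_[d1,-d2],c2-c1,rcond=None)[0]; p,q=c1+k[0]*d1,c2+k[1]*d2
    return ((p+q)/2).round(4),round(np.linalg.norm(p-q),4)
E
python3 - <<'E'
from h import *
S=env.get_image("scene");T=env.get_image("top")
print("pad",tri(S,(255.5,189.25),T,(256,172.75)))
for n,p,ims,roi in(("S",S,"pics/scene0.png",(185,180,230,235)),("T",T,"pics/top0.png",(190,150,225,200))):
    for im in(cv2.imread(ims)[:,:,::-1].copy(),p["img"]):
        h=cv2.cvtColor(im,cv2.COLOR_RGB2HSV); m=cv2.inRange(h,(10,40,150),(35,160,255)); z=np.zeros_like(m); z[roi[1]:roi[3],roi[0]:roi[2]]=m[roi[1]:roi[3],roi[0]:roi[2]]
        k,L,st,ce=cv2.connectedComponentsWithStats(z); i=1+st[1:,4].argmax(); print(n,st[i],ce[i].round(1))
        c=cv2.findContours((L==i).astype(np.uint8),0,2)[0][0][:,0]; e=[c[c@np.array(v)==(c@np.array(v)).max()].mean(0).round(1).tolist() for v in((-1,0),(0,-1),(1,0),(0,1))]; print(e)
for h_ in(0,.01,.022): print(h_,proj(T,[[.607-.042,.128-.026,.081+h_],[.607-.042,.128+.026,.081+h_]]).round(1).tolist())
# dark pad blob
for n,p,roi in(("S",S,(240,178,268,202)),("T",T,(246,164,264,182))):
    g=p["img"].max(2); z=np.zeros_like(g); z[roi[1]:roi[3],roi[0]:roi[2]]=(g<70)[roi[1]:roi[3],roi[0]:roi[2]]
    k,L,st,ce=cv2.connectedComponentsWithStats(z); i=1+st[1:,4].argmax(); print(n,st[i],ce[i].round(1))
E
```

```text
pad (array([ 0.6101, -0.0441,  0.0376]), np.float64(0.0001))
S [199 196  23  25 342] [209.5 207.7]
[[199.0, 202.5], [210.0, 196.0], [221.0, 213.5], [208.5, 220.0]]
S [198 193  24  25 359] [209.  205.1]
[[198.0, 199.5], [209.5, 193.0], [221.0, 210.0], [208.5, 217.0]]
T [199 160  15  24  85] [206.8 173. ]
[[199.0, 175.0], [209.5, 160.0], [213.0, 171.0], [205.0, 183.0]]
T [198 159  15  23  73] [205.4 171.8]
[[198.0, 174.2], [209.7, 159.0], [212.0, 169.5], [204.8, 181.0]]
0 [[213.3, 183.5], [198.0, 183.9]]
0.01 [[212.9, 182.9], [197.6, 183.3]]
0.022 [[212.6, 182.1], [197.1, 182.5]]
S [249 184  13  11  76] [255.1 188.8]
T [250 169  12   8  53] [254.7 171.9]
```

```bash
python3 -m creep '[0,-0.9,0,0,0,0,0, 0,-0.9,0,0,0,0,0, 0,-0.9,0,0,0,0,0, 0,-0.8,0,0,0,0,0, 0,0,1,0,0,0,0, 0,0,0.9,0,0,0,0, 0,0,0.5,0,0,0,0, 0,0,0,0,0,0,0, 0,0,0,0,0,0,0]'; python3 -m creep '[0,0,0.2,0,0,0,0, 0,0,0.2,0,0,0,0, 0,0,0,0,0,0,0]'
```

```text
time: 11.62
ee_pos: [0.6094, -0.0448, 0.0703]
tool_rot: [3.141, -0.003, -0.0]
force: [-0.2, -0.1, 0.9]
grip_width: 0.0001
grip_force: 0.0
time: 12.0
ee_pos: [0.6074, -0.0444, 0.0516]
tool_rot: [-3.141, 0.002, -0.0]
force: [-0.2, -0.1, 0.0]
grip_width: -0.0003
grip_force: 0.0
```

```bash
python3 -m creep '[0,0,0.1,0,0,0,0, 0,0,0,0,0,0,0]'
```

```text
time: 12.25
ee_pos: [0.608, -0.0445, 0.0483]
tool_rot: [-3.141, 0.001, -0.0]
force: [-0.3, -0.4, 0.1]
grip_width: 0.0004
grip_force: 0.0
```

```bash
python3 -m creep '[0,0,0.15,0,0,0,0, 0,0,0,0,0,0,0]'; python3 -m creep '[0,0,0.08,0,0,0,0, 0,0,0,0,0,0,0]'; python3 -m creep '[0,0,0.08,0,0,0,0, 0,0,0,0,0,0,0]'
```

```text
time: 12.5
ee_pos: [0.6077, -0.0444, 0.0419]
tool_rot: [-3.141, 0.001, -0.0]
force: [-0.4, 0.5, 0.3]
grip_width: -0.0003
grip_force: 0.0
time: 12.75
ee_pos: [0.6084, -0.0446, 0.0395]
tool_rot: [3.141, -0.0, -0.0]
force: [0.3, -0.5, 0.6]
grip_width: 0.0004
grip_force: 0.3
time: 13.0
ee_pos: [0.6085, -0.0447, 0.0364]
tool_rot: [3.141, -0.001, -0.0]
force: [-0.3, -2.1, 2.6]
grip_width: -0.0002
grip_force: 1.5
```

```bash
python3 -m creep '[0,0,0.08,0,0,0,0, 0,0,0,0,0,0,0]'; python3 -m creep '[0,0,0.08,0,0,0,0, 0,0,0,0,0,0,0]';python3 -m creep '[0,0,0.08,0,0,0,0, 0,0,0,0,0,0,0]'
```

```text
time: 13.25
ee_pos: [0.6085, -0.0448, 0.0332]
tool_rot: [3.141, -0.001, -0.0]
force: [-0.2, -1.2, 2.9]
grip_width: -0.0002
grip_force: 1.5
time: 13.5
ee_pos: [0.6086, -0.0448, 0.0313]
tool_rot: [3.141, -0.0, -0.0]
force: [-4.7, -0.2, 11.9]
grip_width: -0.0002
grip_force: 6.1
time: 13.75
ee_pos: [0.6088, -0.0448, 0.0309]
tool_rot: [3.141, 0.0, 0.0]
force: [-13.0, 1.3, 30.0]
grip_width: 0.0001
grip_force: 14.8
```

The stop is reached at 30 N. Next I'll lift off, move in front of the die, open the gripper and lean the tool back.

```bash
python3 -m creep '[0,0,-0.6,0,0,0,0, 0,0,-1,0,0,0,0, 0,0,-1,0,0,0,0, 0,0,-1,0,0,0,0, -0.65,-0.865,0,0,0,0,0, -0.65,-0.865,0,0,0,0,0.78, -0.65,-0.865,0,0,0,0,0.78, -0.65,-0.865,0,0,0,0,0.78, -0.65,-0.865,0,0,0,0,0.78, 0,0,0,0,0.94,0,0.78, 0,0,0,0,0.94,0,0.78, 0,0,0,0,0.94,0,0.78]'; python3 -m creep '[0,0,0,0,0.94,0,0.78, 0,0,0,0,0.94,0,0.78, 0,0,0,0,0.94,0,0.78, 0,0,0,0,0.94,0,0.78, 0,0,0,0,0,0,0.78, 0,0,0,0,0,0,0.78]' 40
python3 - <<'E'
from h import *
S=env.get_image("scene");T=env.get_image("top")
h=cv2.cvtColor(S["img"],cv2.COLOR_RGB2HSV); m=cv2.inRange(h,(10,40,150),(35,160,255)); z=np.zeros_like(m); z[180:235,185:230]=m[180:235,185:230]
k,L,st,ce=cv2.connectedComponentsWithStats(z); i=1+st[1:,4].argmax(); print(st[i],ce[i])
t=env.get_state(); print(t["ee_pos"],t["tool_rot"])
for n,p in(("S",S),("T",T)):
  for d in env.trace("soap_center",p)[:1]: print(n,d["confidence"],d["box"])
  for d in env.trace("ejector_pad",p)[:1]: print(n,d["confidence"],d["box"])
E
```

```text
time: 15.25
ee_pos: [0.4778, 0.1289, 0.1701]
tool_rot: [-3.141, -0.284, 0.0]
force: [-0.3, -0.1, 0.1]
grip_width: 0.0667
grip_force: 0.0
time: 16.0
ee_pos: [0.4787, 0.1285, 0.1711]
tool_rot: [-3.141, -0.658, -0.0]
force: [0.0, 0.5, -0.1]
grip_width: 0.0664
grip_force: 0.0
[197 192  25  26 360] [208.81944444 204.71388889]
[0.47910384 0.1284575  0.17152541] [-3.14140636e+00 -6.58353035e-01 -5.50818378e-04]
S 0.55 [207.8, 206.0, 24.6, 29.2]
S 0.61 [244.4, 197.3, 36.4, 21.7]
T 0.77 [204.3, 169.0, 17.8, 23.4]
T 0.64 [243.6, 172.6, 42.9, 8.3]
```

```bash
python3 -m creep '[0.6,0,0,0,0,0,0.78, 0.6,0,0,0,0,0,0.78, 0,0,0.8,0,0,0,0.78, 0,0,0.8,0,0,0,0.78, 0,0,0.8,0,0,0,0.78, 0,0,0,0,0,0,0.78]' && python3 -m creep '[0,0,0.3,0,0,0,0.78, 0,0,0,0,0,0,0.78]'
```

```text
time: 17.05
ee_pos: [0.5739, 0.1282, 0.121]
tool_rot: [3.141, -0.652, -0.001]
force: [-0.3, 0.2, -0.9]
grip_width: 0.0669
grip_force: 0.0
time: 17.3
ee_pos: [0.5822, 0.1285, 0.1152]
tool_rot: [3.142, -0.658, -0.0]
force: [-1.0, -0.1, -0.6]
grip_width: 0.0666
grip_force: 0.0
```

```bash
python3 -m creep '[0,0,0.15,0,0,0,0.78, 0,0,0,0,0,0,0.78]' && python3 -m creep '[0,0,0.12,0,0,0,0.78, 0,0,0,0,0,0,0.78]'
```

```text
time: 17.55
ee_pos: [0.5859, 0.1285, 0.1101]
tool_rot: [3.142, -0.658, -0.0]
force: [-0.7, 0.0, 0.1]
grip_width: 0.0669
grip_force: 0.0
time: 17.8
ee_pos: [0.5888, 0.1285, 0.1057]
tool_rot: [-3.142, -0.658, -0.0]
force: [-0.2, 0.3, -0.0]
grip_width: 0.0662
grip_force: 0.0
```

```bash
python3 -m creep '[-0.046,0,0.06,0,0,0,0.78, 0,0,0,0,0,0,0.78]' && python3 -m creep '[-0.046,0,0.06,0,0,0,0.78, 0,0,0,0,0,0,0.78]'
```

```text
time: 18.05
ee_pos: [0.5885, 0.1285, 0.1024]
tool_rot: [3.142, -0.657, -0.0]
force: [0.4, 0.1, 0.5]
grip_width: 0.0665
grip_force: 0.0
time: 18.3
ee_pos: [0.5886, 0.1285, 0.0995]
tool_rot: [3.142, -0.657, -0.0]
force: [0.3, -0.4, 1.0]
grip_width: 0.0666
grip_force: 0.0
```

```bash
python3 -m creep '[-0.046,0,0.06,0,0,0,0.78, 0,0,0,0,0,0,0.78]' && python3 -m creep '[-0.046,0,0.06,0,0,0,0.78, 0,0,0,0,0,0,0.78]'
```

```text
time: 18.55
ee_pos: [0.5887, 0.1285, 0.0965]
tool_rot: [3.142, -0.657, -0.0]
force: [-0.6, 1.2, -0.2]
grip_width: 0.0667
grip_force: 0.0
time: 18.8
ee_pos: [0.5886, 0.1285, 0.0934]
tool_rot: [3.142, -0.657, -0.0]
force: [0.3, 1.0, 0.7]
grip_width: 0.0664
grip_force: 0.0
```

```bash
python3 -m creep '[-0.046,0,0.06,0,0,0,0.78, 0,0,0,0,0,0,0.78]' && python3 -m creep '[-0.046,0,0.06,0,0,0,0.78, 0,0,0,0,0,0,0.78]'
```

```text
time: 19.05
ee_pos: [0.5887, 0.1285, 0.0904]
tool_rot: [-3.142, -0.657, -0.0]
force: [-0.7, -0.1, 0.4]
grip_width: 0.0667
grip_force: 0.0
time: 19.3
ee_pos: [0.5887, 0.1285, 0.0875]
tool_rot: [3.142, -0.657, -0.0]
force: [-0.4, 0.7, -0.1]
grip_width: 0.0665
grip_force: 0.0
```

```bash
python3 -m creep '[0,0,0,0,0,0,0.5, 0,0,0,0,0,0,0.5, 0,0,0,0,0,0,0.5, 0,0,0,0,0,0,0.5]' 20
```

```text
time: 19.8
ee_pos: [0.589, 0.1286, 0.0879]
tool_rot: [-3.141, -0.658, -0.0]
force: [-1.3, 1.3, 2.3]
grip_width: 0.0509
grip_force: 20.6
```

```bash
python3 -m creep '[0,0,0,0,0,0,0.72, 0,0,0,0,0,0,0.72, -0.046,0,0.06,0,0,0,0.72, 0,0,0,0,0,0,0.72]'; python3 -m creep '[-0.046,0,0.06,0,0,0,0.72, 0,0,0,0,0,0,0.72]'
```

```text
time: 20.3
ee_pos: [0.5886, 0.1284, 0.0842]
tool_rot: [3.142, -0.657, -0.0]
force: [-0.2, 0.3, -0.2]
grip_width: 0.0617
grip_force: 0.0
time: 20.55
ee_pos: [0.5886, 0.1285, 0.0813]
tool_rot: [3.142, -0.657, -0.0]
force: [0.2, 0.3, -0.2]
grip_width: 0.0614
grip_force: 0.0
```

```bash
python3 -m creep '[0.158,0,0.122,0,0,0,0.72, 0,0,0,0,0,0,0.72]'; python3 -m creep '[-0.03,0,0.04,0,0,0,0.72, 0,0,0,0,0,0,0.72]'
```

```text
time: 20.8
ee_pos: [0.5979, 0.1284, 0.0823]
tool_rot: [-3.142, -0.659, -0.0]
force: [0.3, -0.4, -0.3]
grip_width: 0.0618
grip_force: 0.0
time: 21.05
ee_pos: [0.5966, 0.1285, 0.0794]
tool_rot: [3.142, -0.657, -0.0]
force: [0.0, 0.8, -0.3]
grip_width: 0.0618
grip_force: 0.0
```

Now close and grip.

```bash
python3 -m creep '[0,0,0,0,0,0,0.5, 0,0,0,0,0,0,0.5, 0,0,0,0,0,0,0.5, 0,0,0,0,0,0,0.5]' 45
```

```text
time: 21.55
ee_pos: [0.5969, 0.1286, 0.0798]
tool_rot: [-3.141, -0.658, -0.0]
force: [-1.0, 1.7, 1.3]
grip_width: 0.0508
grip_force: 47.0
```

```bash
python3 -m creep '[0.077,0,-0.1,0,0,0,0.4, 0.077,0,-0.1,0,0,0,0.4, 0.077,0,-0.1,0,0,0,0.4, 0.077,0,-0.1,0,0,0,0.4, 0,0,0,0,0,0,0.4]'
```

```text
time: 22.18
ee_pos: [0.5975, 0.1284, 0.1009]
tool_rot: [3.141, -0.66, -0.0]
force: [-0.4, 0.3, -1.1]
grip_width: 0.0513
grip_force: 47.4
```

```bash
python3 -m creep '[0.115,0,-0.15,0,0,0,0.4, 0.115,0,-0.15,0,0,0,0.4, 0.115,0,-0.15,0,0,0,0.4, -0.3,0,-0.24,0,0,0,0.4, -0.494,0,-0.382,0,0,0,0.4, -0.494,0,-0.382,0,0,0,0.4, -0.494,0,-0.382,0,0,0,0.4, -0.494,0,-0.382,0,0,0,0.4, -0.3,0,-0.24,0,0,0,0.4, 0,0,0,0,0,0,0.4]'
python3 - <<'E'
from h import *
S=env.get_image("scene");T=env.get_image("top")
t=env.get_state();print(t["ee_pos"],t["force"],t["grip_width"])
for n,p in(("S",S),("T",T)):
  for i,d in enumerate(env.trace("soap_center",p)[:2]): print(n,d["confidence"],d["box"],rect(p,"soap_center",.125,i))
E
```

```text
time: 23.42
ee_pos: [0.4658, 0.1286, 0.1235]
tool_rot: [-3.142, -0.659, 0.0]
force: [0.4, -1.1, -0.8]
grip_width: 0.0507
grip_force: 47.5
[0.46694916 0.1285044  0.12403239] [-0.09445233 -0.38400465 -1.20790176] 0.05093303527723025
T 0.81 [204.3, 205.8, 18.2, 21.5] ((484.03997802734375, 127.8822250366211), (86.48103332519531, 52.75080108642578), 0.2893376350402832)
```

```bash
python3 -m creep '[0.46,0,-0.6,0,0,0,0.4, 0.46,0,-0.6,0,0,0,0.4, 0.1,0.4,0.076,0,0,0,0.4, 0.1,0.75,0.076,0,0,0,0.4, 0.1,0.8,0.076,0,0,0,0.4, 0.1,0.8,0.076,0,0,0,0.4, 0.1,0.8,0.076,0,0,0,0.4, 0.1,0.8,0.076,0,0,0,0.4, 0.1,0.8,0.076,0,0,0,0.4, 0.1,0.8,0.076,0,0,0,0.4, 0.1,0.8,0.076,0,0,0,0.4, 0.1,0.6,0.076,0,0,0,0.4]'; python3 -m creep '[0.1,0.6,0.076,0,0,0,0.4, 0.1,0.8,0.076,0,0,0,0.4, 0.1,0.8,0.076,0,0,0,0.4, 0.1,0.6,0.076,0,0,0,0.4, 0,0.3,0,0,0,0,0.4, 0,0,0,-0.367,0,0.475,0.4, 0,0,0,0,0,0,0.4, 0,0,0,0,0,0,0.4]'
```

```text
time: 25.18
ee_pos: [0.5164, -0.1677, 0.1841]
tool_rot: [3.141, -0.658, -0.001]
force: [0.5, -0.2, -1.1]
grip_width: 0.0505
grip_force: 47.5
time: 26.18
ee_pos: [0.5362, -0.2891, 0.1841]
tool_rot: [-3.142, -0.658, -0.059]
force: [-0.4, 0.8, -1.3]
grip_width: 0.051
grip_force: 47.5
```

```bash
python3 -m creep '[-0.1,0.57,0.08,0,0,0,0.4, -0.46,0,0.6,0,0,0,0.4, -0.46,0,0.6,0,0,0,0.4, -0.2,0,0.25,0,0,0,0.4, 0,0,0,0,0,0,0.4]'
python3 - <<'E'
from h import *
S=env.get_image("scene");T=env.get_image("top")
for n,p in(("S",S),("T",T)):
  for l,z in(("soap_center",.1),("cured_1_center",.07)):
    for i,d in enumerate(env.trace(l,p)[:3]): print(n,l,d["confidence"],np.round(d["box"]),rect(p,l,z,i))
E
```

```text
time: 26.8
ee_pos: [0.5335, -0.3117, 0.1053]
tool_rot: [-3.14, -0.657, -0.061]
force: [0.0, -0.1, -0.5]
grip_width: 0.0507
grip_force: 47.5
S soap_center 0.74 [245. 195.  38.  20.] ((580.8758544921875, 21.172088623046875), (129.28286743164062, 24.730939865112305), 89.7174301147461)
S soap_center 0.64 [332. 153.  22.  14.] ((569.8663940429688, -319.11639404296875), (60.606510162353516, 63.5029182434082), 84.93388366699219)
T soap_center 0.56 [339. 184.  20.  24.] ((553.037109375, -319.6435852050781), (54.33978271484375, 89.76043701171875), 86.71631622314453)
T soap_center 0.39 [334. 189.  88.  37.] ((539.4244995117188, -218.13565063476562), (135.44944763183594, 120.32132720947266), 87.88470458984375)
T soap_center 0.28 [302. 188.  15.  24.] ((538.4810180664062, -202.346923828125), (50.368003845214844, 82.06459045410156), 87.27350616455078)
T cured_1_center 0.68 [366. 189.  14.  24.] ((540.0904541015625, -412.468994140625), (52.31670379638672, 84.74261474609375), 86.03243255615234)
```

```bash
python3 -m creep '[-0.23,0,0.3,0,0,0,0.4, -0.23,0,0.3,0,0,0,0.4, -0.15,0,0.2,0,0,0,0.4, -0.1,0,0.12,0,0,0,0.4, 0,0,0,0,0,0,0.4]'; python3 -m creep '[-0.031,0,0.04,0,0,0,0.4, 0,0,0,0,0,0,0.4]'; python3 -m creep '[-0.031,0,0.04,0,0,0,0.4, 0,0,0,0,0,0,0.4]'
```

```text
time: 28.02
ee_pos: [0.5336, -0.312, 0.0592]
tool_rot: [-3.141, -0.658, -0.061]
force: [-0.7, -0.1, -1.0]
grip_width: 0.0505
grip_force: 47.5
time: 28.28
ee_pos: [0.5338, -0.3124, 0.0578]
tool_rot: [3.141, -0.658, -0.06]
force: [-0.2, 0.6, -0.6]
grip_width: 0.0512
grip_force: 47.5
time: 28.52
ee_pos: [0.5336, -0.3121, 0.0554]
tool_rot: [-3.141, -0.658, -0.06]
force: [-0.7, 0.6, -0.9]
grip_width: 0.0507
grip_force: 47.5
```

```bash
python3 -m creep '[-0.046,0,0.06,0,0,0,0.4, -0.031,0,0.04,0,0,0,0.4, 0,0,0,0,0,0,0.4]'; python3 -m creep '[-0.025,0,0.03,0,0,0,0.4, 0,0,0,0,0,0,0.4]'; python3 -m creep '[-0.025,0,0.03,0,0,0,0.4, 0,0,0,0,0,0,0.4]'
```

```text
time: 28.9
ee_pos: [0.5335, -0.312, 0.0501]
tool_rot: [-3.141, -0.658, -0.061]
force: [-0.5, -0.3, -1.4]
grip_width: 0.0509
grip_force: 47.5
time: 29.15
ee_pos: [0.5336, -0.3121, 0.0487]
tool_rot: [-3.141, -0.658, -0.06]
force: [0.2, -0.3, -0.6]
grip_width: 0.0507
grip_force: 47.5
time: 29.4
ee_pos: [0.5335, -0.3121, 0.0471]
tool_rot: [-3.141, -0.658, -0.06]
force: [0.5, -0.3, -1.3]
grip_width: 0.0508
grip_force: 47.5
```

```bash
python3 -m creep '[-0.025,0,0.03,0,0,0,0.4, 0,0,0,0,0,0,0.4]'; python3 -m creep '[-0.025,0,0.03,0,0,0,0.4, 0,0,0,0,0,0,0.4]'
```

```text
time: 29.65
ee_pos: [0.5342, -0.3125, 0.0469]
tool_rot: [3.141, -0.66, -0.06]
force: [-3.2, 2.1, 6.5]
grip_width: 0.051
grip_force: 48.4
time: 29.9
ee_pos: [0.5349, -0.3129, 0.0469]
tool_rot: [3.141, -0.662, -0.059]
force: [-8.0, 4.3, 16.0]
grip_width: 0.0511
grip_force: 49.6
```

```bash
python3 -m creep '[0.025,0,-0.03,0,0,0,0.4, 0,0,0,0,0,0,0.62, 0,0,0,0,0,0,0.72, 0,0,0,0,0,0,0.85, 0,0,0,0,0,0,0.85, 0,0,-0.3,0,0,0,0.85, 0,0,-0.8,0,0,0,0.85, 0,0,-1,0,0,0,0.85, 0,0,-1,0,0,0,0.85, -0.5,0,-0.9,0,0,0,0.85, -0.5,-0.5,-0.9,0,0,0,0.85, 0,0,0,0,0,0,0.85]' 20; python3 -m creep '[0,-0.9,0,0,0,0,0.85, 0,-0.9,0,0,0,0,0.85, 0,-0.9,0,0,0,0,0.85, 0,-0.9,0,0,0,0,0.85, 0,-0.9,0,0,0,0,0.85, 0,-0.9,0,0,0,0,0.85, 0,-0.9,0,0,0,0,0.85, 0,0,0,0,0,0,0.85, 0,0,0,0,0,0,0.85]'
python3 - <<'E'
from h import *
T=env.get_image("top")
for l,z in(("soap_center",.07),("cured_1_center",.07),("rack",.04),("bottle_1",.05)):
    for i,d in enumerate(env.trace(l,T)[:4]): print(l,d["confidence"],np.round(d["box"]),rect(T,l,z,i))
h=cv2.cvtColor(T["img"],cv2.COLOR_RGB2HSV); m=cv2.inRange(h,(12,25,205),(35,110,255)); z=np.zeros_like(m); z[165:215,285:385]=m[165:215,285:385]; z=cv2.morphologyEx(z,cv2.MORPH_OPEN,np.ones((6,6)))
for c in cv2.findContours(z,0,2)[0]: print("blob",cv2.minAreaRect(np.float32(onz(T,c[:,0].astype(float),.07)[:,:2]*1000)))
E
```

```text
time: 31.4
ee_pos: [0.3822, -0.2838, 0.1783]
tool_rot: [3.134, -0.659, -0.059]
force: [-0.2, -1.2, -0.7]
grip_width: 0.0726
grip_force: 0.0
time: 32.52
ee_pos: [0.422, -0.0394, 0.1721]
tool_rot: [-3.136, -0.644, -0.06]
force: [0.3, -0.5, -0.6]
grip_width: 0.0725
grip_force: 0.0
soap_center 0.91 [335. 188.  22.  25.] ((547.3187255859375, -314.01080322265625), (52.54387283325195, 88.26982116699219), 89.71387481689453)
cured_1_center 0.55 [366. 187.  17.  24.] ((539.7161865234375, -412.47076416015625), (52.33964538574219, 85.80601501464844), 86.05179595947266)
rack 0.64 [335. 189.  94.  41.] ((547.0230712890625, -312.6849365234375), (322.18792724609375, 125.93617248535156), 87.06724548339844)
bottle_1 0.69 [274. 147.   9.  20.] ((697.0742797851562, -112.91871643066406), (31.870668411254883, 47.84659957885742), 77.50061798095703)
bottle_1 0.65 [257. 227.   9.   6.] ((416.9062805175781, -41.708778381347656), (30.63800811767578, 27.36468505859375), 88.65564727783203)
blob ((539.1142578125, -427.98553466796875), (27.888853073120117, 29.50611686706543), 85.83417510986328)
```

```bash
python3 -c "
from station import env
s=env.get_state();print(s['force'],s['qd'].round(3) if hasattr(s['qd'],'round') else s['qd']);print(env.close_job())"
```

```text
[-0.66933832 -0.82053049  0.33704655] [ 0.008 -0.002  0.001 -0.002  0.002  0.001]
the job is handed in; nothing more can be done
None
```

The lever was pushed to its stop and the bar drawn out and laid flat across the rack about midway between the two curing bars, roughly 45–50 mm clear on each side by camera; the job is handed in at about 33 s, but no verdict was returned.

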